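Hold the bento lid ready above its tiers

TASK

Pick up the round bento lid, lift it over the plates in the dish drainer without touching them, and turn it so that the notch in its rim stands above the latch tab of the stacked tiers. Stop with the lid level and centred about 15 mm above the open tier's rim, never touching the tiers, and finish there still holding the lid, so that I can look inside once more before it is shut. Leave the tiers and everything else where they stand.

Things in the scene. Friction and masses are not known exactly. Their poses are not given: they have to be found in the camera images.
- lid: loose round black plastic lid, 116 mm across (16-sided edge), about 0.09 kg, lying flat on the counter, on one side of the drainer. The disc is 8 to 10 mm thick. On top, centred, a grey plastic grip bar 60 mm long (along the lid's x), 14 mm thick (y), its top 37 mm above the underside: pinch it across its thickness. Origin: centre of the underside; z up; x points from the centre to the notch
- notch (a point): the notch of the lid: a gap 23 mm wide and about 12 mm deep in the lid's edge, in line with the grip bar; the point lies 55 mm from the lid's centre along its x, 4 mm above the underside
- tiers: loose stack of two round black bento tiers in one piece, 112 mm across, 80 mm high, 0.4 kg, open at the top with 3 mm walls, standing on the other side of the drainer from the lid. Origin: centre of the underside on the counter; z up; x points from the centre to the latch tab
- rim (a point): centre of the open mouth of the tiers, at the height of the rim, 80 mm above the counter
- latch (a point): top of the latch tab of the tiers: a black plastic block 20 mm wide standing 11 mm out of the wall, its top 5 mm above the rim; the point lies 55 mm from the tiers' axis along their x
- drainer: fixed steel dish drainer, 260 mm (its x, away from the robot) by 120 mm (its y), between lid and tiers, with five white plates of 110 mm standing upright in it; the plates' tops are 120 mm above the counter and the highest part. Origin: centre of the underside on the counter
- bowl: loose grey ceramic rice bowl, 120 mm across, 62 mm high, a bystander. Origin: centre of the underside
- cruet: loose glass cruet with a steel twist cap, 60 mm across, 122 mm high, a bystander. Origin: centre of the underside
- paddle: loose flat wooden rice paddle, 200 mm long, 62 mm wide, up to 9 mm thick, lying on the robot's right near the edge of the work, a bystander. Origin: underside, about the middle; x points to the blade

How it is judged:
On the way, in this order (a step that is already met when the one before it is completed fails the run):
1. the lid is lifted off the counter (height (world z) of lid above 0.03 m and contact force between the fingers and lid above 0.5 N), for 0.1 s.
2. the lid passes over the drainer, above the plates (y of lid in the frame of drainer between -0.06 and 0.06 m and x of lid in the frame of drainer between -0.15 and 0.15 m and height (world z) of lid above 0.12 m), for 0.04 s.
At the end, for the whole second after the job is handed in: Lid held by the gripper, still, level within 0.1 rad, centre within 10 mm of the mouth's centre and notch within 12 mm of the latch seen from above, underside 7 to 25 mm above the rim, not touching the tiers; tiers upright and moved under 10 mm; bowl, upright cruet and paddle moved under 15 mm (horizontal distance between lid and rim below 0.01 m and horizontal distance between notch and latch below 0.012 m and z of lid in the frame of rim between 0.007 and 0.025 m and angle between each of lid, cruet's own z axis and vertical below 0.1 rad and contact force between the fingers and lid above 0.5 N and contact force between lid and tiers below 0.05 N and linear speed of lid below 0.02 m/s and distance of tiers from where it was at the start of the episode below 0.01 m and angle between tiers's own z axis and vertical below 0.05 rad and distance of each of bowl, cruet, paddle from where it was at the start of the episode below 0.015 m); the arm keeps its last pose, push and grip.
It fails at once if the lid or the robot touches the drainer or its plates (contact force between any of lid, the arm, the fingers and drainer above 0.5 N).
It fails at once if the lid touches the tiers (contact force between lid and tiers above 0.3 N).
It fails at once if the tiers or a bystander are disturbed (distance of tiers from where it was at the start of the episode above 0.01 m or distance of any of bowl, cruet, paddle from where it was at the start of the episode above 0.015 m).
It also fails if it takes over 45 s, if anything falls off the work surface, if the arm or the gripper's body presses on something with over 40 N, if the wrist force passes 120 N, or if a joint passes its speed limit or range.

ROBOT

A 7-joint arm with a two-finger parallel gripper is mounted at the origin on the work surface. World frame = base frame: x ahead of the robot, y to its left, z up, the work surface at z = 0. Lengths are in m, angles in rad, forces in N, time in s.
With the tool pointing down it reaches from about 0.375 to 0.925 m from the base axis. Payload 3.1 kg.
Tool frame: the origin (TCP) lies between the finger pads; the fingertips stand 17 mm ahead of it and the grasp point (between the pads) lies 2 mm behind it; z points along the fingers, y is the line along which they close (so a half turn about z gives the same grasp; the last joint's range is limited). The gripper opens to 85 mm and grips with 20 to 120 N. Pads are 22 mm wide; open, the fingers measure 114 mm over their backs; the gripper's body (76 mm by 85 mm) begins 54 mm behind the grasp point. The pads swing forward as they close: fully open they stand 13 mm farther back than shut.
Start: joints at [-1.346, 0.383, 0.044, 1.598, -0.018, 1.161, -0.05], TCP at [0.206, 0.616, 0.248] pointing down, gripper open.
Joint ranges: [-2.61, 2.61], [-0.41, 2.15], [-1.48, 1.57], [0, 2.5], [-1.57, 4.71], [0.05, 1.97], [-2.85, 2.85]. Speed limits (rad/s): [2.79, 2.79, 3.14, 3.14, 3.14, 3.14, 3.14].

INTERFACE

Orientations are given as a rotation vector (axis times angle).
In Python, from plant import robot gives the robot as it stands.
- The arm moves only by the shell command python3 -m crank 'ROWS'. ROWS is JSON, one flat list of numbers, 7 for each row, row after row: the shift along the world's x, y, z each as a share of 25 mm, from -1 to 1, then the turn, a rotation vector about the world's x, y, z each as a share of 0.1 rad, from -1 to 1, then the opening, from 0 (shut) to 1 (fully open). A call has 1 to 8 rows; each row shifts and turns the commanded pose from where the row before left it; what a row does not reach is not made up. A row lasts 1/8 s, in which the tool goes at most 62.5 mm and 10.7 degrees, less where a joint would pass 70% of its speed; a pose out of reach is approached as far as the arm can. A call with a number of a shift or a turn outside -1 to 1 is refused whole. A call with a gripper value outside its range is refused whole. The fingers move at their own pace and stop on an object; the grip force is fixed at half the most. Time passes only in rows, so rows that do not move let the fingers close. It gives the time, the measured TCP pose, the force, the opening and the grip force at its end, in the units of the state.
- robot.read_state(): the state, without advancing time (a new reading comes with each control period).
- robot.read_camera(name): name is "side" or "top"; returns a dict with "frame" (420x560x3 uint8, blue, green, red), "vfov" (degrees; the focal length in pixels is half the picture's height over the tangent of half this angle, whatever the lens; pixels are square), "cx", "cy" (the principal point, pixels), "position" and "attitude" of the camera in the world. Camera axes: x right, y up, looking along -z (the intrinsics and any distortion apply to the point x, -y, -z); pixel columns grow to the right and rows downward; lengths in m; the calibration is good to about 2 mm. A picture is of the moment at which its call begins. There is no depth.
- robot.sign_off(): hands the job in; it is judged then, once.
Trained networks look in a picture, given as the dict that the camera call returned (one of the last four; its "shot" number tells which), for a name from the list of things; names that differ only in an ending like _2 or _b are one class to them, and where a whole thing is asked for, a point or a joint stands for the part that bears it (a point fixed in the world has none). Each returns a list of dicts, best first, with "score" (0 to 1); they miss things now and then, are a little off and sometimes report something else, mostly with a low value. They report only what shows in the picture. A call takes as long as a camera call.
- robot.recognise(label, picture): "bbox" ([centre column, centre row, width, height] in pixels, round what is visible of it).
The state is a dict: "time": time; "joint_positions": joint angles; "qd": joint speeds; "joint_torque": joint torques, N m; "tcp_pos": TCP position; "ee_rot": TCP orientation; "contact_force": force on the tool from outside, world axes, zero at the start; "torque": the same for the moment, N m; "width": finger opening in m; "grasp_force": force on a finger pad.
Only numpy, scipy, OpenCV 4.12 (cv2) and the standard library are available. Lean on these libraries where they do the work, as an engineer would, in place of code of your own. Each camera call takes 0.05 s, during which the arm holds its last target. There are 200 camera calls.

## Working session

There is one attempt and no reset: what is moved stays moved. The work goes in short steps, Python scripts to look and compute and a shell command to move; the robot and the scene stay as the last step left them, time stands still between calls to the robot, and variables do not carry over. Pictures are saved under pics/ and viewed, at most 13 in all, crops included, and the job is handed in when it is done.

```bash
mkdir -p pics; ls
cat > h.py <<'E'
import numpy as np, cv2
from plant import robot
from scipy.spatial.transform import Rotation as R
def cam(n):
    return robot.read_camera(n)
def rot(p):
    a=np.array(p["attitude"],float)
    return a if a.shape==(3,3) else (R.from_rotvec(a).as_matrix() if a.size==3 else R.from_quat(a).as_matrix())
def K(p):
    f=p["frame"].shape[0]/2/np.tan(np.radians(p["vfov"])/2)
    return f,p["cx"],p["cy"]
def ray(p,u,v):
    f,cx,cy=K(p)
    d=rot(p)@np.array([(u-cx)/f,-(v-cy)/f,-1.0]); return np.array(p["position"]),d
def at(p,u,v,z):
    o,d=ray(p,u,v); return o+d*(z-o[2])/d[2]
def proj(p,X):
    f,cx,cy=K(p)
    c=(np.atleast_2d(X)-np.array(p["position"]))@rot(p)
    return np.c_[cx+f*c[:,0]/-c[:,2],cy-f*c[:,1]/-c[:,2]]
E
python3 - <<'E'
from h import *
for n in("top","side"):
    p=cam(n); cv2.imwrite(f"pics/{n}0.png",p["frame"])
    print(n,{k:v for k,v in p.items() if k!="frame"})
    for l in("lid","notch","tiers","latch","drainer","bowl","cruet","paddle"):
        for r in robot.recognise(l,p)[:2]: print(l,round(r["score"],2),np.round(r["bbox"],1))
print(robot.read_state())
E
```

```text
pics
top {'vfov': 50.323138964131346, 'cx': 271.30729679341596, 'cy': 204.67188731216035, 'position': array([ 0.38052522, -0.04934255,  1.06633915]), 'attitude': array([ 0.1599776 , -0.18019592, -1.67695648]), 'shot': 1}
lid 0.95 [353.  235.1  49.2  45.1]
notch 0.93 [352.4 234.1  48.6  51.2]
tiers 0.61 [142.9 250.3  57.6  55.7]
drainer 0.75 [243.8 239.1  68.5 124.4]
bowl 0.95 [309.1 137.4  53.2  45.3]
cruet 0.94 [146.4 154.3  29.3  33.3]
side {'vfov': 46.76249592941656, 'cx': 278.5701106787192, 'cy': 213.29193478326928, 'position': array([ 0.97732627, -0.89303179,  0.67506582]), 'attitude': array([0.98374637, 0.21445798, 0.37998621]), 'shot': 2}
lid 0.91 [199.8 289.4  56.2  36.1]
notch 0.6 [201.9 285.6  58.8  37.5]
tiers 0.78 [296.  171.4  44.3  41.5]
latch 0.88 [297.  172.4  44.6  43.9]
drainer 0.91 [259.8 209.4 121.1  74.4]
bowl 0.61 [321.1 280.9  65.4  52.3]
bowl 0.4 [297.6 171.9  44.9  38.1]
cruet 0.63 [375.8 186.   23.1  47. ]
paddle 0.69 [168.2 365.1 100.7  56.9]
{'time': 0.9, 'joint_positions': array([-1.34577765,  0.38285277,  0.04386925,  1.59786615, -0.0178591 ,
        1.16119718, -0.04992228]), 'qd': array([-4.87804455e-04,  1.02900998e-03,  1.05868380e-03,  3.03292227e-03,
        5.91759485e-05, -1.63698175e-03,  2.53527252e-04]), 'joint_torque': array([-8.88642307e-05, -4.33438933e+01,  1.02310795e+00, -2.49926770e+01,
        1.05735770e-02,  1.86717916e-03,  5.52740190e-06]), 'tcp_pos': array([0.20618456, 0.61645578, 0.248315  ]), 'ee_rot': array([5.04774851e-01, 3.10076600e+00, 1.06291798e-04]), 'contact_force': array([ 0.19927425,  0.9087145 , -0.00784296]), 'torque': array([ 0.00572346, -0.00171936, -0.00048306]), 'grasp_force': 0.0, 'width': 0.0852527349887944}
```

Run:
```python
import cv2,numpy as np
t=cv2.imread("pics/top0.png");s=cv2.imread("pics/side0.png")
def c(i,u,v,w): return cv2.resize(i[v-w:v+w,u-w:u+w],(400,300) if 0 else (390,390),interpolation=cv2.INTER_CUBIC)
cv2.imwrite("pics/c1.png",np.clip(np.hstack([c(t,353,235,38),c(t,143,250,38)]).astype(float)*1.8,0,255).astype(np.uint8))
cv2.imwrite("pics/c2.png",np.clip(np.hstack([c(s,200,289,38),c(s,296,171,38)]).astype(float)*1.8,0,255).astype(np.uint8))
```

```text
(no output)
```

View pics/top0.png

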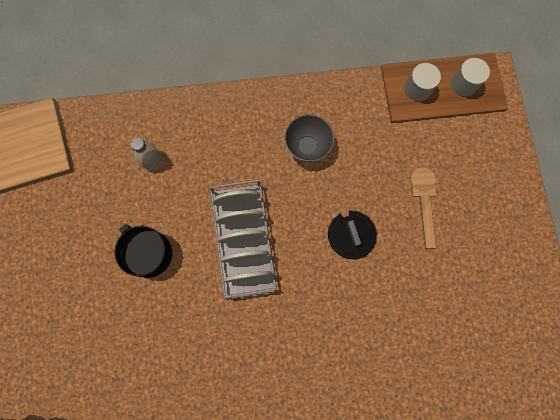

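View pics/side0.png

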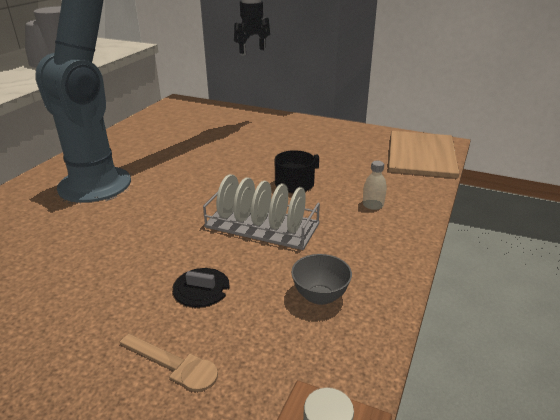

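View pics/c1.png

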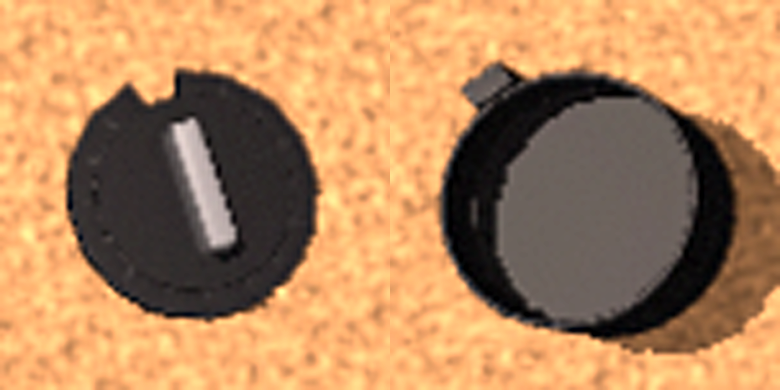

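View pics/c2.png

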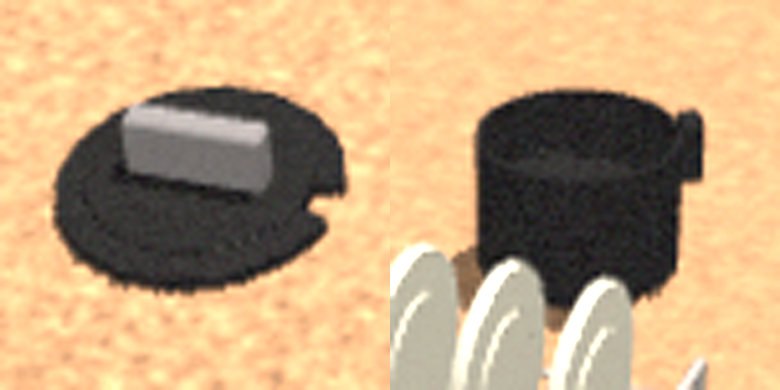

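```bash
cat > fit.py <<'E'
from h import *
from scipy.optimize import minimize
S=6
def circ(r,z,n=48,ph=0):
    a=np.arange(n)*2*np.pi/n+ph; return np.c_[r*np.cos(a),r*np.sin(a),np.full(n,z)]
def box(x0,x1,y0,y1,z0,z1): return np.array([[x,y,z] for x in(x0,x1) for y in(y0,y1) for z in(z0,z1)])
LID=[(circ(.058,0,16,np.pi/16),circ(.058,.009,16,np.pi/16)),]
def world(P,q,z0=0):
    c,s=np.cos(q[2]),np.sin(q[2]); return P@np.array([[c,-s,0],[s,c,0],[0,0,1]]).T+[q[0],q[1],z0]
def fill(m,p,P,o,val):
    h=cv2.convexHull(((proj(p,P)-o+.5)*S-.5).astype(np.float32)); cv2.fillConvexPoly(m,np.round(h*16).astype(np.int32),val,shift=4)
def render(kind,p,q,win,z0=0):
    u,v,w,h=win; m=np.zeros((h*S,w*S),np.uint8); W=lambda P:world(P,q,z0); o=np.array([u,v])
    if kind=="lid":
        fill(m,p,W(np.r_[circ(.058,0,16,np.pi/16),circ(.058,.009,16,np.pi/16)]),o,255)
        g=np.zeros_like(m);g[:]=255  # gap: visible-through = both top & bottom outlines of gap
        a=np.zeros_like(m);b=np.zeros_like(m)
        Q=np.array([[.0465,-.0115],[.07,-.0115],[.07,.0115],[.0465,.0115]])
        fill(a,p,W(np.c_[Q,np.zeros(4)]),o,255);fill(b,p,W(np.c_[Q,np.full(4,.009)]),o,255)
        m[(a&b)>0]=0
        fill(m,p,W(box(-.03,.03,-.007,.007,.009,.037)),o,255)
    else:
        fill(m,p,W(np.r_[circ(.056,0),circ(.056,.08)]),o,255)
        fill(m,p,W(box(.05,.066,-.01,.01,.060,.085)),o,255)
    return cv2.resize(m,(w,h),interpolation=cv2.INTER_AREA)/255.
def mask(p,win):
    u,v,w,h=win; f=p["frame"][v:v+h,u:u+w].astype(float)
    b,g,r=f[...,0],f[...,1],f[...,2]
    # brown counter: r-b large, also in shade relative to r
    return ((r-b)<np.maximum(12,.25*r)).astype(float)
def fit(kind,views,q0,z0=0):
    ms=[mask(p,w) for p,w in views]
    def cost(q): return sum(np.mean((render(kind,p,q,w,z0)-m)**2) for (p,w),m in zip(views,ms))
    q0=np.array(q0,float); th=min(np.linspace(-.5,.5,11)+q0[2],key=lambda t:cost([q0[0],q0[1],t])); q0[2]=th
    sx=np.array([.01,.01,.15]); best=None
    for k in range(2):
        r=minimize(cost,q0,method="Nelder-Mead",options=dict(initial_simplex=np.vstack([q0,q0+np.diag(sx/(k+1))]),xatol=1e-5,fatol=1e-7)); q0=r.x
    return r.x,r.fun,ms
E
python3 - <<'E'
from fit import *
t=cam("top");s=cam("side")
l=at(t,352.5,236,.008);n=at(t,344.8,214.5,.008);b=at(t,143,250,.075);k=at(t,125,229,.085)
print(l,n,b,k)
dr=[at(t,*c,.0) for c in((212,186),(262,183),(226,297),(277,292))];print(np.round(dr,3))
a=lambda x,y:np.arctan2(y[1]-x[1],y[0]-x[0])
W=dict(lid=[(t,(320,203,66,64)),(s,(165,262,72,50))],tiers=[(t,(106,215,75,70)),(s,(265,145,62,38))])
for kd,c,d in(("lid",l,n),("tiers",b,k)):
  for vs in([W[kd][0]],[W[kd][1]],W[kd]):
    q,f,ms=fit(kd,vs,[c[0],c[1],a(c,d)]);print(kd,np.round(q,4),round(f,4))
  r=[cv2.resize(np.hstack([m,render(kd,p,q,w)])*255,None,fx=3,fy=3) for (p,w),m in zip(vs,ms)]
  W[kd]=r
H=[cv2.copyMakeBorder(x,0,0,0,460-x.shape[1],cv2.BORDER_CONSTANT,value=90) if x.shape[1]<460 else x[:,:460] for k in W for x in W[k]]
cv2.imwrite("pics/m.png",cv2.resize(np.vstack(H),(400,580)))
st=robot.read_state();print(st["time"],R.from_rotvec(st["ee_rot"]).as_matrix().round(3))
E
```

```text
[ 0.51062015 -0.25977477  0.008     ] [ 0.56440642 -0.24923175  0.008     ] [0.52394206 0.22042064 0.075     ] [0.57369807 0.25493279 0.085     ]
[[ 0.673  0.064  0.   ]
 [ 0.667 -0.059  0.   ]
 [ 0.403  0.054  0.   ]
 [ 0.401 -0.066  0.   ]]
lid [ 0.5148 -0.2591  0.175 ] 0.0075
lid [ 0.5148 -0.26    0.1442] 0.0183
lid [ 0.5148 -0.2594  0.1506] 0.0274
tiers [0.5241 0.2276 0.5502] 0.021
tiers [0.5254 0.2211 0.4701] 0.0185
tiers [0.5243 0.2257 0.5367] 0.0538
1.0 [[-0.948  0.317 -0.   ]
 [ 0.317  0.948 -0.   ]
 [-0.    -0.    -1.   ]][ WARN:0@2.768] global loadsave.cpp:1063 imwrite_ Unsupported depth image for selected encoder is fallbacked to CV_8U.
```

View pics/m.png

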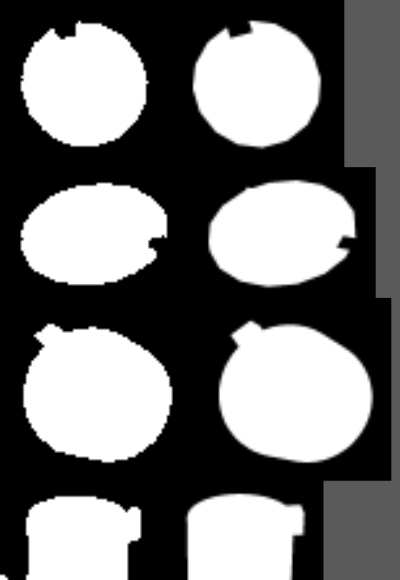

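```bash
cat > tf.py <<'E'
from fit import *
from scipy.optimize import minimize
def trender(p,q,win):
    u,v,w,h=win; m=np.zeros((h*S,w*S),np.uint8); W=lambda P:world(P,q); o=np.array([u,v])
    fill(m,p,W(np.r_[circ(.056-q[3],0),circ(.056-q[3]*.0,q[4]),circ(.056,.08)]),o,255)
    fill(m,p,W(box(.05,.0665,-.01,.01,.060,.085)),o,255)
    return cv2.resize(m,(w,h),interpolation=cv2.INTER_AREA)/255.
E
python3 - <<'E'
from tf import *
t=cam("top");s=cam("side")
V=[(t,(106,215,75,70)),(s,(265,145,62,38))]
for vs in([V[0]],[V[1]],V):
    ms=[mask(*v) for v in vs]
    for z1 in(.02,.04):
        c=lambda q:sum(np.mean((trender(p,[*q,z1],w)-m)**2) for (p,w),m in zip(vs,ms))
        q=np.array([.524,.223,.53,.003])
        for k in range(3): r=minimize(c,q,method="Nelder-Mead",options=dict(initial_simplex=np.vstack([q,q+np.diag([.006,.006,.1,.008])]),xatol=1e-5,fatol=1e-7));q=r.x
        print(len(vs),z1,q.round(4),round(r.fun,4))
q=r.x
out=[]
for p,(u,v,w,h) in V:
    f=cv2.resize(p["frame"][v:v+h,u:u+w],None,fx=6,fy=6,interpolation=cv2.INTER_CUBIC);f=np.clip(f*2.,0,255).astype(np.uint8)
    for P,col in((circ(.056,.08),(0,255,0)),(circ(.056,0),(255,0,0)),(np.array([[.05,-.01,.085],[.0665,-.01,.085],[.0665,.01,.085],[.05,.01,.085]]),(0,0,255))):
        a=((proj(p,world(P,q))-[u,v]+.5)*6).astype(np.int32);cv2.polylines(f,[a],True,col,1)
    out.append(f)
h=max(x.shape[0] for x in out)
cv2.imwrite("pics/o.png",cv2.resize(np.hstack([cv2.copyMakeBorder(x,0,h-x.shape[0],0,0,0) for x in out]),(798,408)))
E
```

```text
1 0.02 [0.5229 0.2259 0.5597 0.0123] 0.01
1 0.04 [0.5229 0.226  0.5523 0.0039] 0.0098
1 0.02 [0.5254 0.2209 0.492  0.0035] 0.0182
1 0.04 [0.5253 0.2209 0.4907 0.0039] 0.0169
2 0.02 [0.5235 0.2253 0.5373 0.0048] 0.0398
2 0.04 [0.5234 0.2255 0.536  0.0041] 0.0391
```

View pics/o.png

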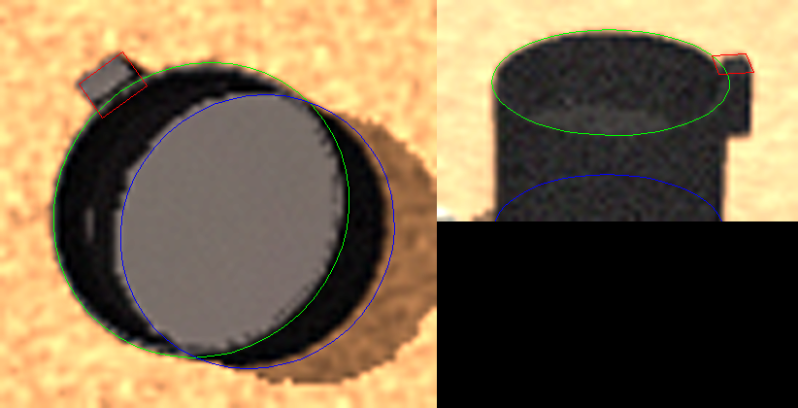

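```bash
python3 -m crank '[1,-1,0,0,0,0.2,1, 1,-1,0,0,0,0.2,1, 1,-1,0,0,0,0.2,1, 1,-1,0,0,0,0.2,1, 1,-1,0,0,0,0.2,1, 1,-1,0,0,0,0.2,1, 1,-1,0,0,0,0.2,1, 1,-1,0,0,0,0.2,1]' && python3 -m crank '[1,-1,0,0,0,0.2,1, 1,-1,0,0,0,0.2,1, 1,-1,0,0,0,0.2,1, 1,-1,0,0,0,0.2,1, 0,-1,0,0,0,0.2,1, 0,-1,0,0,0,0.2,1, 0,-1,0,0,0,0.2,1, 0,-1,0,0,0,0.2,1]'; python3 -m crank '[0,-1,0,0,0,0.2,1, 0,-1,0,0,0,0.2,1, 0,-1,0,0,0,0.2,1, 0,-1,0,0,0,0.2,1, 0,-1,0,0,0,0.2,1, 0,-1,0,0,0,0.2,1, 0,-1,0,0,0,0.2,1, 0,-1,0,0,0,0.2,1]'; python3 -m crank '[0,-1,0,0,0,0,1, 0,-1,0,0,0,0,1, 0,-1,0,0,0,0,1, 0,-1,0,0,0,0,1, 0,-1,0,0,0,0,1, 0,-1,0,0,0,0,1, 0,-1,0,0,0,0,1, 0,0,0,0,0,0,1]'
cat > st.py <<'E'
from h import *
s=robot.read_state();M=R.from_rotvec(s["ee_rot"]).as_matrix()
print("t",s["time"],"tcp",s["tcp_pos"].round(4),"yang",np.arctan2(M[1,1],M[0,1]).round(4),"z",M[:,2].round(4),"q",s["joint_positions"].round(2),"w",s["width"],s["grasp_force"],s["contact_force"])
E
python3 st.py
```

```text
time: 2.1
tcp_pos: [0.407, 0.4156, 0.2485]
ee_rot: [0.254, 3.131, 0.001]
contact_force: [1.1, 1.2, 0.5]
width: 0.0858
grasp_force: 0.0
time: 3.1
tcp_pos: [0.5062, 0.2156, 0.2484]
ee_rot: [0.003, 3.141, 0.0]
contact_force: [0.3, 0.1, -0.1]
width: 0.0858
grasp_force: 0.0
time: 4.1
tcp_pos: [0.5062, 0.0156, 0.2485]
ee_rot: [-0.248, 3.131, 0.0]
contact_force: [0.4, 0.1, -0.0]
width: 0.0855
grasp_force: 0.0
time: 5.1
tcp_pos: [0.5057, -0.161, 0.2486]
ee_rot: [-0.239, 3.132, -0.002]
contact_force: [-0.3, 0.5, -0.2]
width: 0.0856
grasp_force: 0.0
t 5.1 tcp [ 0.5057 -0.161   0.2486] yang 1.7232 z [ 4.e-04 -1.e-03 -1.e+00] q [-0.25  0.16  0.53  1.91 -0.09  1.1   2.04] w 0.08559078968465207 0.0 [-0.29895462  0.47656791 -0.15792653]
```

```bash
python3 -m crank '[0.05,-0.5,-0.5,0,0,0,1, 0.05,-0.5,-0.5,0,0,0,1, 0.05,-0.5,-0.5,0,0,0,1, 0.05,-0.5,-0.5,0,0,0,1, 0.05,-0.5,-0.5,0,0,0,1, 0.05,-0.5,-0.5,0,0,0,1, 0.05,-0.5,-0.5,0,0,0,1, 0,0,0,0,0,0,1]'; python3 st.py
python3 - <<'E'
from fit import *
s=robot.read_state();p=cam("top")
X=s["tcp_pos"];print(proj(p,X))
cv2.imwrite("pics/g.png",cv2.resize(p["frame"][190:270,310:400],None,fx=6,fy=6,interpolation=cv2.INTER_CUBIC))
E
```

```text
time: 6.1
tcp_pos: [0.5138, -0.2473, 0.1595]
ee_rot: [0.243, -3.13, -0.0]
contact_force: [-0.8, 0.0, -1.1]
width: 0.0853
grasp_force: 0.0
t 6.1 tcp [ 0.5138 -0.2473  0.1595] yang 1.7256 z [-2.6e-03 -2.0e-04 -1.0e+00] q [-0.08  0.37  0.54  1.89 -0.23  0.95  2.3 ] w 0.08533064780693767 0.0 [-0.82792742  0.02762165 -1.06317434]
[[359.41029792 224.60538508]]
```

View pics/g.png

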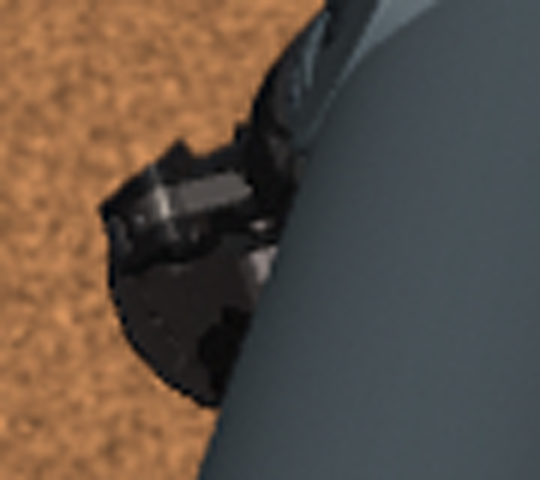

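```bash
python3 -m crank '[0,-0.25,-0.5,0,0,0,1, 0,-0.25,-0.5,0,0,0,1, 0.04,0,-0.6,0,0,0,1, 0,0,-0.6,0,0,0,1, 0,0,-0.6,0,0,0,1, 0,0,-0.6,0,0,0,1, 0,0,-0.5,0,0,0,1, 0,0,0,0,0,0,1]'; python3 st.py
python3 - <<'E'
from fit import *
p=cam("side")
cv2.imwrite("pics/g2.png",cv2.resize(p["frame"][240:320,150:260],None,fx=6,fy=6,interpolation=cv2.INTER_CUBIC))
E
```

```text
time: 7.15
tcp_pos: [0.515, -0.2581, 0.0619]
ee_rot: [0.247, -3.13, -0.002]
contact_force: [-0.3, -0.4, 0.4]
width: 0.0856
grasp_force: 0.0
t 7.15 tcp [ 0.515  -0.2581  0.0619] yang 1.728 z [-2.5e-03  8.0e-04 -1.0e+00] q [ 0.    0.52  0.48  1.92 -0.33  0.78  2.39] w 0.08555660371858757 0.0 [-0.30248957 -0.35145162  0.41828867]
```

View pics/g2.png

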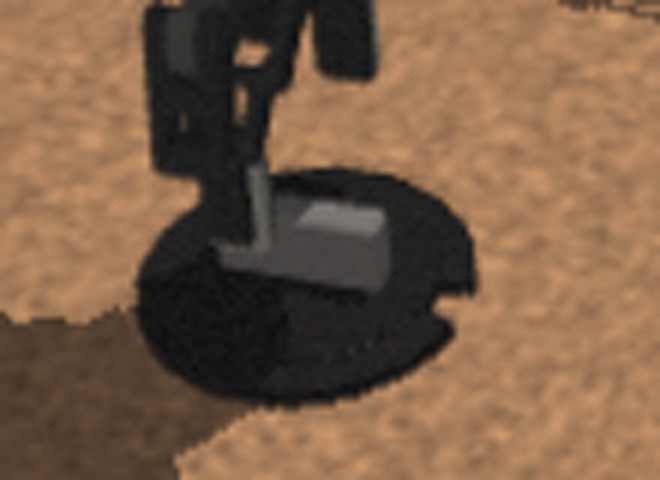

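Run:
```python
from fit import *
p=cam("side")
s=robot.read_state();M=R.from_rotvec(s["ee_rot"]).as_matrix()
for d in(-.05,.05): print((proj(p,s["tcp_pos"]+M[:,1]*d+M[:,2]*.004)[0]-[150,240]+.5)*6)
```

```text
[237.11021821 249.00310316]
[353.86661928  67.11191364]
```

```bash
python3 -m crank '[0,-0.04,-0.4,0,0,0,1, 0,0,-0.4,0,0,0,1, 0,0,-0.4,0,0,0,1, 0,0,0,0,0,0,1, 0,0,0,0,0,0,0, 0,0,0,0,0,0,0, 0,0,0,0,0,0,0, 0,0,0,0,0,0,0]'; python3 st.py; python3 -m crank '[0,0,0,0,0,0,0, 0,0,0,0,0,0,0, 0,0,0,0,0,0,0]'; python3 st.py
```

```text
time: 8.25
tcp_pos: [0.5161, -0.2596, 0.0337]
ee_rot: [-0.247, 3.131, -0.0]
contact_force: [-5.4, 2.0, 14.9]
width: 0.0124
grasp_force: 56.1
t 8.25 tcp [ 0.5161 -0.2596  0.0337] yang 1.7283 z [ 4.e-04 -1.e-04 -1.e+00] q [ 0.02  0.57  0.45  1.93 -0.36  0.73  2.42] w 0.012352657577712317 56.13096356391907 [-5.36395304  1.99727659 14.92060296]
time: 8.62
tcp_pos: [0.5164, -0.2598, 0.0337]
ee_rot: [-0.247, 3.131, -0.001]
contact_force: [0.2, 0.2, 4.0]
width: 0.0124
grasp_force: 61.5
t 8.625 tcp [ 0.5164 -0.2598  0.0337] yang 1.728 z [ 9.e-04 -3.e-04 -1.e+00] q [ 0.02  0.57  0.45  1.93 -0.37  0.73  2.42] w 0.012353150932936261 61.46101355552673 [0.15727098 0.19590441 4.01489079]
```

```bash
python3 -m crank '[0,0,0.2,0,0,0,0, 0,0,0.6,0,0,0,0, 0,0,1,0,0,0,0, 0,0,1,0,0,0,0, 0,0,1,0,0,0,0, 0,0,1,0,0,0,0, 0,0,1,0,0,0,0, 0,0,1,0,0,0,0]'; python3 -m crank '[0,0,0.6,0,0,0,0, 0,0,0.5,0,0,0,0, 0,0,0,0,0,0,0, 0,0,0,0,0,0,0]'; python3 st.py
python3 - <<'E'
from fit import *
p=cam("side")
cv2.imwrite("pics/g3.png",p["frame"][130:330,100:330].repeat(2,0).repeat(2,1))
E
```

```text
time: 9.62
tcp_pos: [0.5154, -0.2595, 0.2047]
ee_rot: [-0.246, 3.132, 0.0]
contact_force: [1.6, -0.3, -0.4]
width: 0.0128
grasp_force: 60.9
time: 10.12
tcp_pos: [0.5153, -0.2592, 0.2299]
ee_rot: [0.247, -3.13, -0.001]
contact_force: [-0.3, 1.0, -1.2]
width: 0.0127
grasp_force: 60.9
t 10.125 tcp [ 0.5153 -0.2592  0.2299] yang 1.7281 z [-1.7e-03  6.0e-04 -1.0e+00] q [-0.09  0.29  0.58  1.82 -0.18  1.08  2.28] w 0.012723904270302792 60.85274934768677 [-0.28888886  1.00197854 -1.21923345]
```

View pics/g3.png

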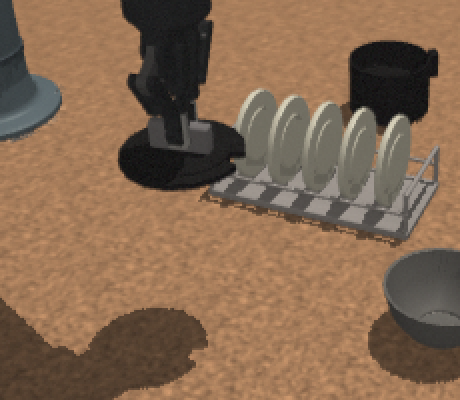

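```bash
python3 -m crank '[0,0.4,0,0,0,0.2,0, 0,0.8,0,0,0,0.2,0, 0,0.9,0,0,0,0.2,0, 0,0.9,0,0,0,0.2,0, 0,0.9,0,0,0,0.2,0, 0,0.9,0,0,0,0.2,0, 0,0.9,0,0,0,0.2,0, 0,0.9,0,0,0,0.2,0]'; python3 -m crank '[0,0.9,0,0,0,0.2,0, 0,0.9,0,0,0,0.2,0, 0,0.9,0,0,0,0.2,0, 0,0.9,0,0,0,0.2,0, 0,0.9,0,0,0,0.2,0, 0,0.9,0,0,0,0.2,0, 0,0.9,0,0,0,0.2,0, 0,0.9,0,0,0,0.2,0]'; python3 st.py;python3 -m crank '[0.1,0.9,0,0,0,0.2,0, 0.1,0.9,0,0,0,0.2,0, 0.1,0.9,0,0,0,0,0, 0,0.9,0,0,0,0,0, 0,0.6,0,0,0,0,0, 0,0.3,0,0,0,0,0, 0,0,0,0,0,0,0, 0,0,0,0,0,0,0]'; python3 st.py
```

```text
time: 11.18
tcp_pos: [0.5159, -0.093, 0.2308]
ee_rot: [-0.498, 3.102, -0.0]
contact_force: [-0.8, 0.1, -0.6]
width: 0.0128
grasp_force: 60.8
time: 12.18
tcp_pos: [0.5159, 0.0869, 0.2308]
ee_rot: [0.745, -3.052, 0.0]
contact_force: [0.2, -0.5, -1.0]
width: 0.0128
grasp_force: 60.8
t 12.175 tcp [0.5159 0.0869 0.2308] yang 2.0494 z [ 0.e+00 -1.e-04 -1.e+00] q [-0.54  0.16  0.32  1.93 -0.06  1.06  1.86] w 0.012801476956621658 60.819987058639526 [ 0.22455101 -0.46560215 -0.97264495]
time: 13.18
tcp_pos: [0.5236, 0.1967, 0.2308]
ee_rot: [0.801, -3.038, 0.001]
contact_force: [0.1, 0.8, -0.4]
width: 0.0127
grasp_force: 60.8
t 13.175 tcp [0.5236 0.1967 0.2308] yang 2.0863 z [-0.e+00 -7.e-04 -1.e+00] q [-0.65  0.23  0.25  1.85 -0.06  1.07  1.71] w 0.012683258863057462 60.83026170730591 [ 0.1433455   0.80437594 -0.42157902]
```

```bash
python3 -m crank '[0,0.4,-0.3,0,0,0.1,0, 0,0.4,-0.5,0,0,0.1,0, 0,0.2,-0.6,0,0,0,0, 0,0.05,-0.6,0,0,0,0, 0,0,-0.6,0,0,0,0, 0,0,-0.3,0,0,0,0, 0,0,0,0,0,0,0, 0,0,0,0,0,0,0]'; python3 st.py
python3 - <<'E'
from fit import *
s=robot.read_state();M=R.from_rotvec(s["ee_rot"]).as_matrix()
th=np.arctan2(M[1,1],M[0,1])-np.pi/2
X=s["tcp_pos"];q=[X[0],X[1],th];z=X[2]-.0337
ims=[]
for n,(u,v,w,h) in(("top",(95,200,100,100)),("side",(250,120,100,100))):
    p=cam(n); np.save(f"{n}1.npy",p["frame"])
    f=cv2.resize(p["frame"][v:v+h,u:u+w],None,fx=4,fy=4,interpolation=cv2.INTER_CUBIC);f=np.clip(f*2.,0,255).astype(np.uint8)
    N=np.array([[.0465,-.0115,.009],[.057,-.0115,.009],[.057,.0115,.009],[.0465,.0115,.009]])
    for P,Q,zz,c in((circ(.058,.009,16,np.pi/16),q,z,(0,255,0)),(N,q,z,(0,0,255)),(circ(.058,0,16,np.pi/16),q,z,(255,255,0))):
        cv2.polylines(f,[((proj(p,world(P,Q,zz))-[u,v]+.5)*4).astype(np.int32)],True,c,1)
    ims.append(f)
cv2.imwrite("pics/h.png",np.hstack(ims))
E
```

```text
time: 14.18
tcp_pos: [0.524, 0.2242, 0.1588]
ee_rot: [-0.833, 3.028, 0.0]
contact_force: [-0.2, -0.6, -0.6]
width: 0.0128
grasp_force: 60.8
t 14.175 tcp [0.524  0.2242 0.1588] yang 2.1076 z [ 1.1e-03  5.0e-04 -1.0e+00] q [-0.66  0.33  0.22  1.88 -0.09  0.93  1.71] w 0.012847613589307727 60.83642363548279 [-0.24939216 -0.62697437 -0.58453897]
```

View pics/h.png

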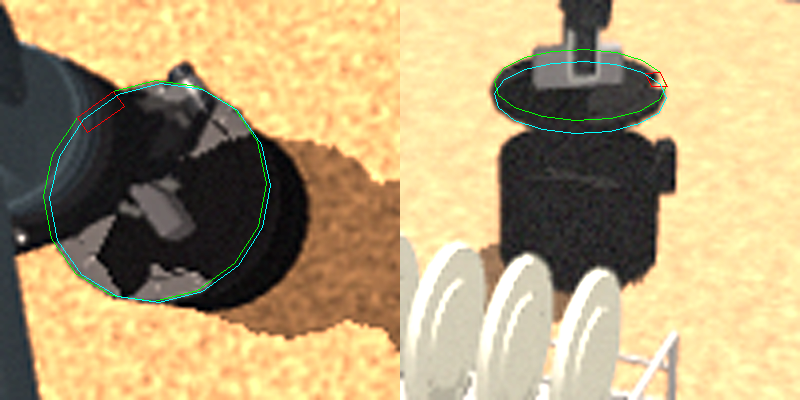

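```bash
python3 -m crank '[0,-0.04,-0.2,0,0,0,0, 0,0,-0.3,0,0,0,0, 0,0,-0.3,0,0,0,0, 0,0,-0.2,0,0,0,0, 0,0,-0.1,0,0,0,0, 0,0,0,0,0,0,0, 0,0,0,0,0,0,0]'; python3 st.py
python3 - <<'E'
from fit import *
s=robot.read_state();M=R.from_rotvec(s["ee_rot"]).as_matrix()
th=np.arctan2(M[1,1],M[0,1])-np.pi/2
X=s["tcp_pos"];q=[X[0],X[1],th];z=X[2]-.0337
ims=[]
p=cam("side");u,v,w,h=265,130,70,70
for k in(0,1):
    f=cv2.resize(p["frame"][v:v+h,u:u+w],None,fx=5.7,fy=5.7,interpolation=cv2.INTER_CUBIC);f=np.clip(f*3.,0,255).astype(np.uint8)
    for P,Q,zz,c in((circ(.058,0,16,np.pi/16),q,z,(255,255,0)),(circ(.056,.08),[.5254,.2209,.49],0,(0,255,0)),(np.array([[.055,0,.085]]*2)+[[0,-.01,0],[0,.01,0]],[.5254,.2209,.49],0,(0,0,255)),(np.array([[.055,0,.004]]*2)+[[0,-.01,0],[0,.01,0]],q,z,(255,0,255))):
        if k: cv2.polylines(f,[((proj(p,world(P,Q,zz))-[u,v]+.5)*5.7).astype(np.int32)],True,c,1)
    ims.append(f)
cv2.imwrite("pics/i.png",np.hstack(ims))
E
```

```text
time: 15.15
tcp_pos: [0.5237, 0.2233, 0.131]
ee_rot: [-0.834, 3.028, 0.0]
contact_force: [0.3, -1.1, -2.0]
width: 0.0129
grasp_force: 60.8
t 15.15 tcp [0.5237 0.2233 0.131 ] yang 2.108 z [ 5.e-04  3.e-04 -1.e+00] q [-0.66  0.37  0.22  1.9  -0.1   0.88  1.72] w 0.012919341369230534 60.83712458610535 [ 0.33842042 -1.14191644 -2.0100543 ]
```

View pics/i.png

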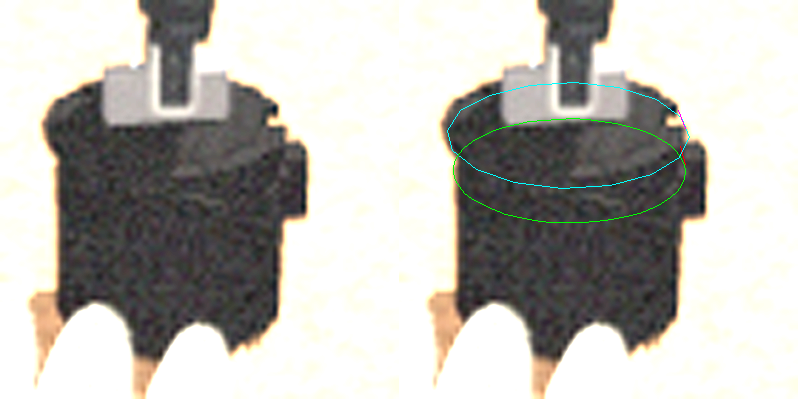

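```bash
python3 -m crank '[0.08,0.04,-0.06,0,0,0,0, 0,0,0,0,0,0,0, 0,0,0,0,0,0,0, 0,0,0,0,0,0,0]'; python3 st.py; python3 -c "
from plant import robot
print(robot.sign_off())"
```

```text
time: 15.7
tcp_pos: [0.5254, 0.2242, 0.1293]
ee_rot: [0.834, -3.029, 0.0]
contact_force: [0.4, -0.2, -1.5]
width: 0.0133
grasp_force: 60.8
t 15.7 tcp [0.5254 0.2242 0.1293] yang 2.108 z [-0. -0. -1.] q [-0.66  0.38  0.22  1.9  -0.1   0.88  1.72] w 0.013298527105104752 60.83691716194153 [ 0.39967828 -0.22110295 -1.51026233]
the job is handed in; nothing more can be done
None
```

I handed the job in at 15.7 s with the lid still gripped, level, and by my measurements about 15–16 mm above the rim with the notch over the latch. The two cameras disagreed by up to 5 mm on where the tiers stand, so I centred between them; hand-in returned no verdict.

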